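Check a screw cap on the thread gauge and sort it

ROBOT

A 6-joint arm with a two-finger parallel gripper is mounted at the origin on a cart in front of the work surface, level with it; the furniture and walls round the work are solid. World frame = base frame: x ahead of the robot, y to its left, z up, the work surface at z = 0. Lengths are in mm, angles in rad, forces in N, time in s.
With the tool pointing down it reaches from about 400 to 825 mm from the base axis. Payload 7 kg.
Tool frame: the origin (TCP) lies at the very end of the fingers, on their centre line; the grasp point (between the pads) lies 19 mm behind it; z points along the fingers, y is the direction in which the jaws open and shut (so a half turn about z gives the same grasp; the last joint's range is limited). The gripper opens to 88 mm and grips with 3 to 60 N. Pads are 19 mm wide; open, the fingers measure 130 mm over their backs; the gripper's body (78 mm by 193 mm) begins 47 mm behind the grasp point.
Start: joints at [1.516, 0.359, 0.012, 0, -1.224, -0.288], TCP at [226.892, 635.7, 226.561] pointing down, gripper open.
Joint ranges: [-3.07, 3.07], [-1.43, 2.12], [-1.02, 1.25], [-3.03, 1.67], [-3.05, -0], [-3.03, 3.03]. Speed limits (rad/s): [2.39, 2.39, 3.01, 3.14, 3.14, 3.14].

INTERFACE

Orientations are given as a unit quaternion [x, y, z, w].
In Python, from plant import bot gives the robot as it stands. Calls block until the motion is done:
- bot.move_ptp(position, orientation): joint-space move of the TCP to a pose.
- bot.line_to(position, velocity=150, ori=None): straight line of the TCP; ori=None keeps the orientation; velocity is the mean speed in mm/s.
- bot.move_joints(angles): joint-space move.
- bot.move_gripper(opening, force=None): finger opening in mm; force is the grip in N (None keeps the last); returns when the fingers have stopped.
- bot.pause(seconds).
- bot.solve_ik(position, orientation): joint angles nearest the present ones, or None.
- bot.read_state(): the state.
- bot.camera(name): name is "side" or "top"; returns the picture (480x640x3 uint8, red, green, blue); there is no depth.
- bot.get_calibration(name): a dict with "fx", "fy", "cx", "cy" (pixels), "view" (4x4, takes a point from world to camera coordinates). Camera axes: x right, y up, looking along -z (the intrinsics and any distortion apply to the point x, -y, -z); pixel columns grow to the right and rows downward; lengths in mm; the calibration is good to about 2 mm. A picture is of the moment at which its call begins. get_calibration takes no time and is no camera call.
A pose or a line that the arm cannot do raises bot.Unreachable and nothing moves.
- bot.close_job(): hands the job in, once; it reports no verdict.
The state is a dict: "t": time; "joint_pos": joint angles; "qvel": joint speeds; "tau": joint torques, N m; "tcp_pos": TCP position; "eef_rot": TCP orientation; "contact_force": force on the tool from outside, world axes, zero at the start; "moment": the same for the moment, N m; "width": finger opening in mm.
Only numpy, scipy, OpenCV 4.12 (cv2) and the standard library are available. Lean on these libraries where they do the work, as an engineer would, in place of code of your own. Each camera call takes 0.05 s, during which the arm holds its last target.

TASK

Take the screw cap that stands on the front seat of the grey plate (the seat nearer the robot), set it on the thread gauge and gently turn it clockwise until it is fully home or stops turning, without forcing it. Then unscrew it and set it down upright: in the round dish if it went fully home, in the square tray if it stopped short. Leave the other cap where it stands.

Things in the scene. Friction and masses are not known exactly. Their poses are not given: they have to be found in the camera images.
- cap_a_mid (a point): One of two look-alike aluminium screw caps, 51 mm wide, 58 mm high: round skirt 32 mm high, open below; on it a finger bar to grasp, 14 mm thick, 44 long, 26 high. Which cap fits is not known. Point: on the axis half-way up, 29 mm above the rim (underside), 3 mm below the skirt's flat top. z up, x along the bar. Two 5 mm lugs in the bore lie below the bar's ends: a half turn makes no difference.
- cap_b_mid (a point): The other screw cap, the same outside in every way; point and axes as for cap_a_mid. The caps stand on the two seats of the grey plate, either of them in front.
- front_seat (a point): Centre of the front seat (thin dark circle) on top of the fixed grey plate, 6 mm above the worktop; the cap to check stands here, within 3 mm, its bar at any yaw. The plate is 190 x 80 mm and x runs along it away from the robot; the other cap's seat is 100 mm further along x.
- gauge_seat (a point): Fixed thread gauge: dark steel flange, 84 mm wide, 12 mm high, with an upright post, 41 mm over its two-start thread and 26 mm high above the flange. Point: on the axis at the flange's top, where the rim of a cap rests when fully home; z up; x: the bar's direction when home (straight marks on the flange). Turned clockwise seen from above, a cap sinks 10 mm in 75 degrees, with 3 mm play up and down.
- gauge_entry (a point): Where a cap goes on: on the post's axis, 9 mm above the flange, where the rim is once the lugs have dropped in. x: the bar's direction for this (75 degrees counter-clockwise from home, towards the round dots; 12 degrees either way will do, and so will a half turn). The bore is 1.5 mm wider than the thread all round. At other angles the lugs may catch on top with the rim up to 18 mm above the flange.
- gauge: The thread gauge as a whole; origin at the centre of its underside, axes as gauge_seat. A cap that fits turns and sinks till its rim is on the flange, and meets a firm stop 9 degrees past the home marks. A cap with a faulty thread stops turning about 40 degrees before the home marks, with its rim still 3 to 7 mm above the flange. Either comes off by turning back to the entry and lifting.
- cap_a: The cap of cap_a_mid as a whole, about 0.1 kg; origin at the centre of its rim (underside), same axes.
- cap_b: The cap of cap_b_mid as a whole, about 0.1 kg; origin at the centre of its rim (underside), same axes.
- round_dish_floor (a point): Fixed round white dish for caps that fit, 120 mm wide, walls 20 mm high; the point is the centre of its inner floor, 4 mm above the worktop. The flat floor is about 100 mm across.
- square_tray_floor (a point): Fixed square white tray for caps that do not fit, 118 x 118 mm outside, walls 20 mm high and 3 mm thick; the point is the centre of its inner floor, 3 mm above the worktop.
Mind the look-alikes: they are no part of the job. What is shaped like the cap_a but turquoise is not meant.

How it is judged (in metres and radians):
On the way:
1. a cap has been turned on the gauge as far as it goes: fully home (rim within 2.5 mm of the flange, bar within 15 degrees of the marks), or, the faulty one, up to where it stops (((horizontal distance between cap_a_mid and gauge_seat below 0.004 m and z of cap_a_mid in the frame of gauge_seat below 0.0315 m and angle between the x axis of cap_a_mid and the x axis of gauge_seat, either way round below 0.26 rad) or (horizontal distance between cap_b_mid and gauge_seat below 0.004 m and z of cap_b_mid in the frame of gauge_seat below 0.0365 m and angle between the x axis of cap_b_mid and the x axis of gauge_seat, either way round below 0.85 rad))), for 0.1 s.
At the end, for the whole second after the job is handed in: The cap from the front seat stands upright (within 9 degrees) and at rest on the floor of its container: the round dish if it went fully home, the square tray if it stopped short. The front seat is empty, and the other cap stands within 15 mm of where it was (((horizontal distance between cap_a_mid and round_dish_floor below 0.04 m and z of cap_a_mid in the frame of round_dish_floor below 0.032 m and angle between each of cap_a_mid, cap_b_mid's own z axis and vertical below 0.15 rad and distance of cap_b_mid from where it was at the start of the episode below 0.015 m) or (horizontal distance between cap_b_mid and square_tray_floor below 0.045 m and z of cap_b_mid in the frame of square_tray_floor below 0.032 m and angle between each of cap_b_mid, cap_a_mid's own z axis and vertical below 0.15 rad and distance of cap_a_mid from where it was at the start of the episode below 0.015 m)) and horizontal distance between each of cap_a_mid, cap_b_mid and front_seat above 0.05 m and linear speed of each of cap_a, cap_b below 0.02 m/s); the robot touches nothing.
It fails at once if a cap was forced: it bore on the gauge with more than 90 N over all its contacts (contact force between any of cap_a, cap_b and gauge above 90 N).
It also fails if it takes over 67 s, if anything falls off the work surface, if the arm or the gripper's body presses on something with over 40 N, if the wrist force passes 120 N, or if a joint passes its speed limit or range.

## Working session

There is one attempt and no reset: what is moved stays moved. The work goes in short steps, each a Python script; the robot and the scene stay as the last script left them, time stands still between calls to the robot, and variables do not carry over. Pictures are saved under pics/ and viewed, and the job is handed in when it is done.

```bash
ls; mkdir -p pics; python3 - <<'E'
from plant import bot
import cv2,json
for n in("top","side"):
    im=bot.camera(n); cv2.imwrite(f"pics/{n}0.png",cv2.cvtColor(im,cv2.COLOR_RGB2BGR))
    print(n,bot.get_calibration(n))
print(bot.read_state())
E
```

```text
pics
top {'fx': 570.0771149201174, 'fy': 570.0771149201174, 'cx': 315.0294432509178, 'cy': 248.52979804314026, 'view': array([[-5.33301411e-03, -9.99946541e-01, -8.85855206e-03,
        -4.72406828e+01],
       [ 9.96026092e-01, -6.09925453e-03,  8.88528126e-02,
        -5.60464141e+02],
       [-8.89020931e-02, -8.34949569e-03,  9.96005373e-01,
        -1.16331344e+03],
       [ 0.00000000e+00,  0.00000000e+00,  0.00000000e+00,
         1.00000000e+00]])}
side {'fx': 463.927191787819, 'fy': 463.927191787819, 'cx': 313.0252359618065, 'cy': 242.04686032036383, 'view': array([[ 5.38486537e-01, -8.42274211e-01,  2.46252579e-02,
        -3.53996690e+02],
       [ 3.95193109e-01,  2.78251604e-01,  8.75441861e-01,
        -2.61158395e+02],
       [-7.44214120e-01, -4.61681923e-01,  4.82695706e-01,
        -7.19198604e+02],
       [ 0.00000000e+00,  0.00000000e+00,  0.00000000e+00,
         1.00000000e+00]])}
{'t': 0.1, 'joint_pos': array([ 1.51609479e+00,  3.59319470e-01,  1.11950641e-02, -2.98479151e-04,
       -1.22411060e+00, -2.88118181e-01]), 'qvel': array([ 4.82587757e-05, -2.49744354e-03,  2.90068843e-03,  2.16573369e-03,
       -4.72029282e-04, -1.81400509e-03]), 'tau': array([-1.64471745e-03, -5.84161484e+01,  2.93753994e+01,  7.01564893e+00,
        1.01642171e-02, -4.62077446e-05]), 'tcp_pos': array([226.7689312 , 635.32401067, 225.73487792]), 'eef_rot': array([ 9.85336331e-01, -1.70621737e-01, -5.56068208e-05,  7.30786337e-04]), 'contact_force': array([-0.56586718,  0.20380901,  0.14908941]), 'moment': array([ 0.02665315, -0.00127338, -0.02261706]), 'width': 87.54438845306674}
```

View pics/top0.png

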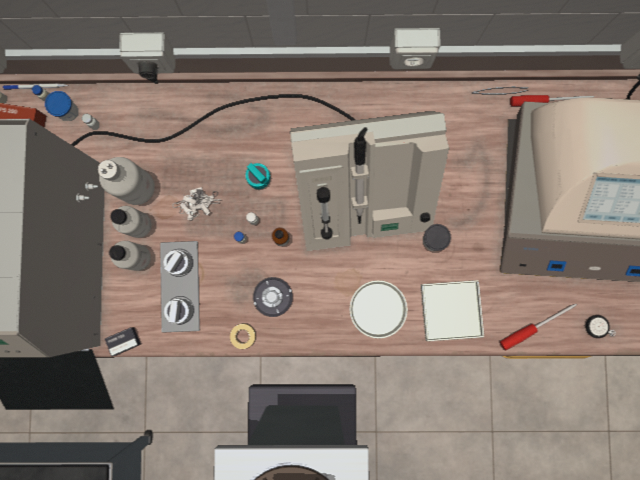

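View pics/side0.png

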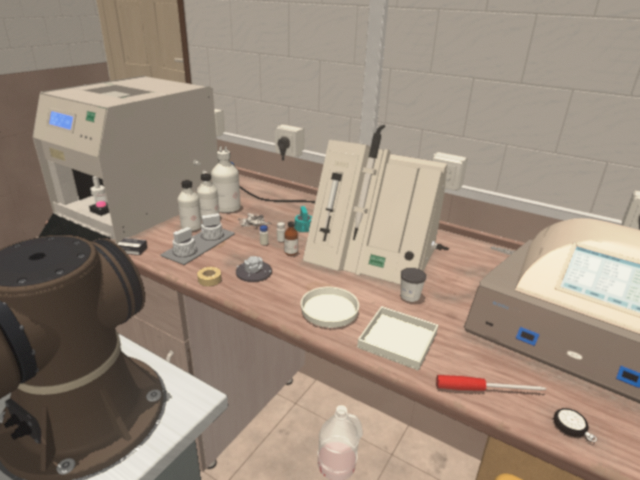

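The top view shows two grey caps on the plate at (178,262) and (177,311), plus a turquoise look-alike at (258,176). The gauge is at (273,297), the dish at (378,309) and the tray at (452,310). The robot is at the bottom of the image, so the front seat is the cap at (177,311). I'll crop in to check that.

```bash
python3 - <<'E'
import cv2,numpy as np
im=cv2.imread("pics/top0.png")
a=cv2.resize(im[235:340,150:210],None,fx=5,fy=5,interpolation=cv2.INTER_CUBIC)
b=cv2.resize(im[270:325,245:303],None,fx=8,fy=8,interpolation=cv2.INTER_CUBIC)
c=np.zeros((525,780,3),np.uint8); c[:525,:300]=a; c[:440,310:774]=b
cv2.imwrite("pics/crop0.png",c)
E
```

```text
(no output)
```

View pics/crop0.png

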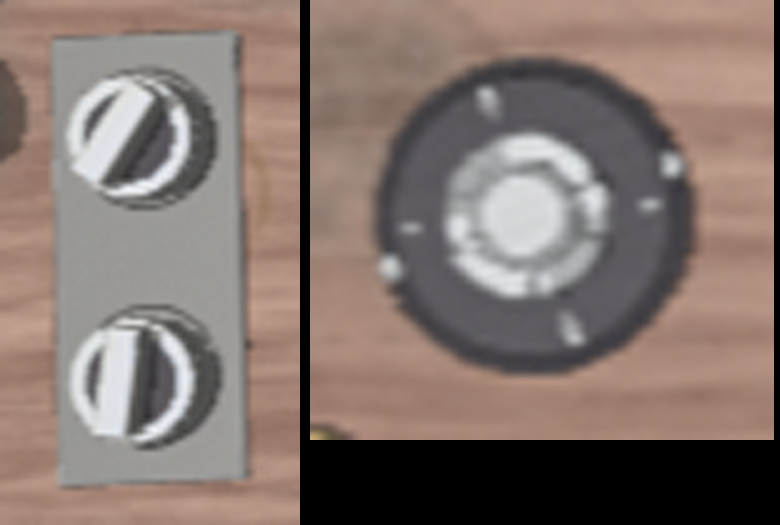

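```bash
cat > h.py <<'E'
import numpy as np,cv2
from plant import bot
def ray(cam,u,v):
    c=bot.get_calibration(cam);V=c['view'];R=V[:3,:3];t=V[:3,3]
    d=R.T@np.array([(u-c['cx'])/c['fx'],-(v-c['cy'])/c['fy'],-1.]); return -R.T@t,d
def onz(cam,u,v,z):
    o,d=ray(cam,u,v); return o+d*(z-o[2])/d[2]
def proj(cam,p):
    c=bot.get_calibration(cam);V=c['view'];q=V[:3,:3]@np.asarray(p,float)+V[:3,3]
    return np.array([c['cx']+c['fx']*q[0]/-q[2], c['cy']-c['fy']*q[1]/-q[2]])
def rectify(im,cam,cx,cy,z,half,ppm):
    # world-aligned patch: right = -y, up = +x
    n=int(2*half*ppm); s=np.array([[cx+half,cy+half],[cx+half,cy-half],[cx-half,cy-half],[cx-half,cy+half]])
    src=np.float32([proj(cam,[a,b,z]) for a,b in s]); dst=np.float32([[0,0],[n,0],[n,n],[0,n]])
    return cv2.warpPerspective(im,cv2.getPerspectiveTransform(src,dst),(n,n),flags=cv2.INTER_CUBIC)
E
python3 - <<'E'
from h import *
t=cv2.imread("pics/top0.png");s=cv2.imread("pics/side0.png")
hsv=cv2.cvtColor(t,cv2.COLOR_BGR2HSV)
# gauge flange
m=((hsv[...,2]<125)&(hsv[...,1]<70)).astype(np.uint8); r=np.zeros_like(m); r[265:330,240:310]=m[265:330,240:310]
cs=max(cv2.findContours(r,cv2.RETR_EXTERNAL,cv2.CHAIN_APPROX_NONE)[0],key=cv2.contourArea)
e=cv2.fitEllipse(cv2.convexHull(cs));print(e); g=onz("top",*e[0],12);print(g, onz("top",*e[0],6))
a=rectify(t,"top",g[0],g[1],12,50,4); b=rectify(s,"side",g[0],g[1],12,50,4)
cv2.imwrite("pics/rect.png",np.hstack([a,b]))
E
```

```text
((272.3757019042969, 296.4567565917969), (39.80553436279297, 40.06595993041992), 134.97865295410156)
[461.20034618  39.4339687   12.        ] [461.23363772  39.93463618   6.        ]
```

View pics/rect.png

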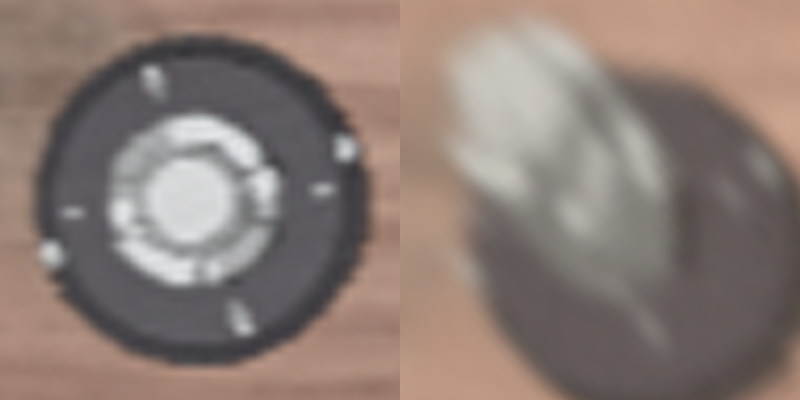

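```bash
python3 - <<'E'
from h import *
t=cv2.imread("pics/top0.png");s=cv2.imread("pics/side0.png")
c=onz("top",176.6,311.4,38);print(c)
L=[rectify(t,"top",c[0],c[1],z,40,4.9) for z in(38,64)]
L2=[rectify(s,"side",c[0],c[1],z,40,4.9) for z in (38,)]
o=np.hstack(L)[:, :784]
for k in range(2):
    cv2.circle(o,(196+392*k,196),3,(0,0,255),-1)
cv2.circle(o,(196,196),int(25.5*4.9),(0,255,0),1)
cv2.imwrite("pics/capr.png",o)
cs=cv2.resize(s[220:300,150:290],None,fx=5.5,fy=5.5,interpolation=cv2.INTER_CUBIC)
cv2.imwrite("pics/sidec.png",cs)
E
```

```text
[431.65818293 233.21649723  38.        ]
```

View pics/capr.png

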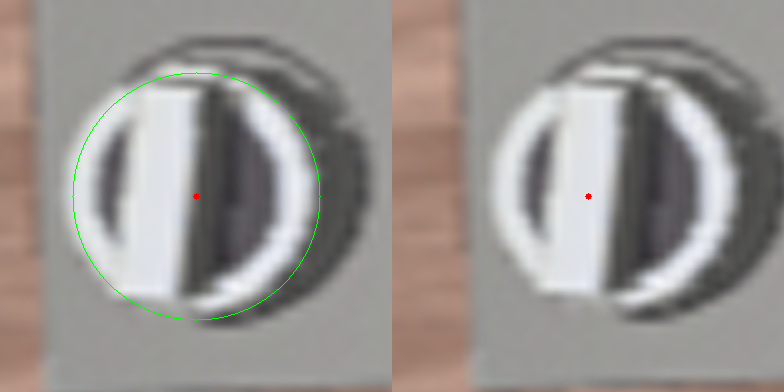

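View pics/sidec.png

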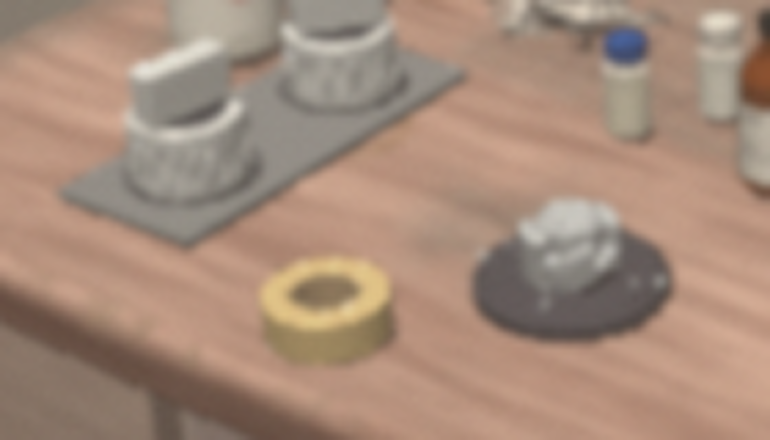

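```bash
cat >> h.py <<'E'
from scipy.spatial.transform import Rotation as Ro
def ori(yaw): # tool x along bar yaw(deg), z down
    c,s=np.cos(np.radians(yaw)),np.sin(np.radians(yaw))
    return Ro.from_matrix(np.array([[c,s,0],[s,-c,0],[0,0,-1.]])).as_quat()
def tri(ut,us):
    o1,d1=ray("top",*ut);o2,d2=ray("side",*us)
    A=np.stack([d1,-d2],1);k=np.linalg.lstsq(A,o2-o1,rcond=None)[0]
    return (o1+k[0]*d1+o2+k[1]*d2)/2, np.linalg.norm(o1+k[0]*d1-o2-k[1]*d2)
E
python3 - <<'E'
from h import *
print("edge",onz("top",180,357,0),"boxfoot",onz("top",102,354,0), "boxfoot side",onz("side",152,240,0))
t=cv2.imread("pics/top0.png");hsv=cv2.cvtColor(t,cv2.COLOR_BGR2HSV)
m=((hsv[...,2]>190)&(hsv[...,1]<45)).astype(np.uint8)*255
for nm,(x0,x1,y0,y1) in dict(dish=(340,416,270,350),tray=(412,495,270,352)).items():
    r=np.zeros_like(m);r[y0:y1,x0:x1]=m[y0:y1,x0:x1]
    c=max(cv2.findContours(r,cv2.RETR_EXTERNAL,cv2.CHAIN_APPROX_NONE)[0],key=cv2.contourArea)
    print(nm,cv2.minAreaRect(c), onz("top",*cv2.minAreaRect(c)[0],20))
print(Ro.from_quat(bot.read_state()['eef_rot']).as_matrix().round(2))
for p,y in [((433.3,233.8,120),-7.3),((461,40,100),95),((461,40,100),-85),((461,40,60),11),((461,40,60),20-9),((461,40,60),-169)]:
  for yy in(y,y+180):
    q=bot.solve_ik(list(p),list(ori(yy)));print(p,yy,None if q is None else np.round(q,2))
E
```

```text
edge [335.82672693 234.05984388   0.        ] boxfoot [342.77731361 398.29597694   0.        ] boxfoot side [429.04837332 348.21953633   0.        ]
dish ((377.5, 308.5), (49.0, 49.0), 90.0) [ 435.1305112  -179.11925875   20.        ]
tray ((451.6979675292969, 309.2716064453125), (54.93147659301758, 54.646488189697266), 85.91438293457031) [ 432.74707382 -332.4148495    20.        ]
[[ 0.94 -0.34 -0.  ]
 [-0.34 -0.94 -0.  ]
 [ 0.    0.   -1.  ]]
(433.3, 233.8, 120) -7.3 [ 0.89  0.16 -0.53  0.   -0.88  0.55]
(433.3, 233.8, 120) 172.7 [ 0.89  0.16 -0.53  0.   -0.88 -2.59]
(461, 40, 100) 95 [ 0.51  0.14 -0.61  0.   -0.82  2.71]
(461, 40, 100) 275 [ 0.51  0.14 -0.61  0.   -0.82 -0.43]
(461, 40, 100) -85 [ 0.51  0.14 -0.61  0.   -0.82 -0.43]
(461, 40, 100) 95 [ 0.51  0.14 -0.61  0.   -0.82  2.71]
(461, 40, 60) 11 [ 0.51  0.2  -0.66  0.   -0.71  1.25]
(461, 40, 60) 191 [ 0.51  0.2  -0.66  0.   -0.71 -1.89]
(461, 40, 60) 11 [ 0.51  0.2  -0.66  0.   -0.71  1.25]
(461, 40, 60) 191 [ 0.51  0.2  -0.66  0.   -0.71 -1.89]
(461, 40, 60) -169 [ 0.51  0.2  -0.66  0.   -0.71 -1.89]
(461, 40, 60) 11 [ 0.51  0.2  -0.66  0.   -0.71  1.25]
```

```bash
python3 - <<'E'
import cv2,numpy as np
s=cv2.imread("pics/side0.png")[60:260,20:240];cv2.imwrite("pics/box.png",cv2.resize(s,None,fx=3,fy=2.9))
E
```

```text
(no output)
```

View pics/box.png

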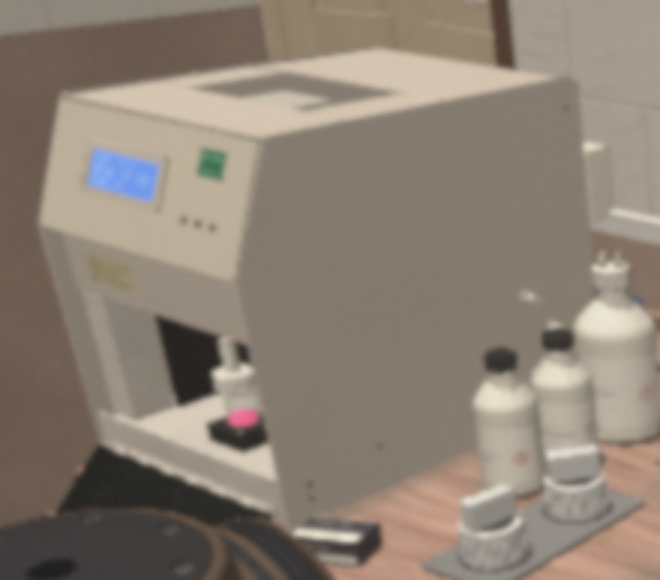

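```bash
python3 - <<'E'
from h import *
q0=bot.read_state()['joint_pos']
q=np.array(bot.solve_ik([395,121,226],list(ori(17))));print(q.round(3))
a=q.copy();a[0]=q0[0]
bot.move_joints(list(a)); s=bot.read_state();print(s['t'],s['tcp_pos'].round(1),s['contact_force'].round(1))
bot.move_joints(list(q)); s=bot.read_state();print(s['t'],s['tcp_pos'].round(1),s['contact_force'].round(1))
bot.line_to([433.3,233.8,120],200,list(ori(-7.3)));s=bot.read_state();print(s['t'],s['tcp_pos'].round(1),s['contact_force'].round(1),s['joint_pos'].round(2))
im=bot.camera("top"); cv2.imwrite("pics/top1.png",cv2.cvtColor(im,cv2.COLOR_RGB2BGR))
im=bot.camera("side"); cv2.imwrite("pics/side1.png",cv2.cvtColor(im,cv2.COLOR_RGB2BGR))
E
```

```text
[ 0.78  -0.092 -0.523  0.    -1.139  1.087]
1.3417 [211.6 355.6 226.3] [-1.  -1.   0.1]
2.4833 [395.1 121.7 225.9] [-0.3  0.8  0.6]
3.4333 [433.  234.1 120.4] [-0.6  0.6 -0.1] [ 0.9   0.16 -0.53  0.   -0.88  0.55]
```

View pics/top1.png

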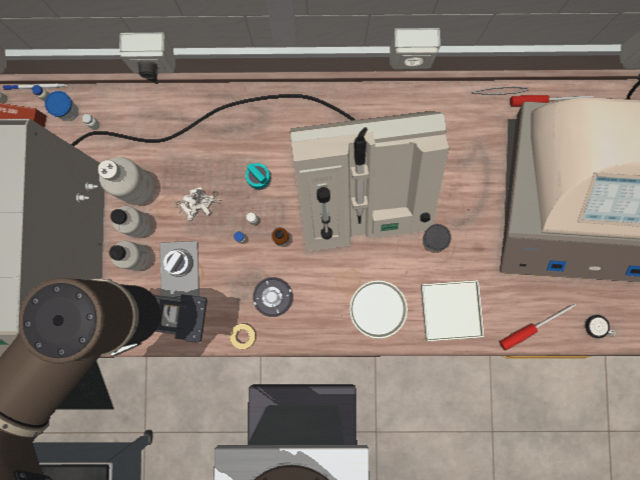

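View pics/side1.png

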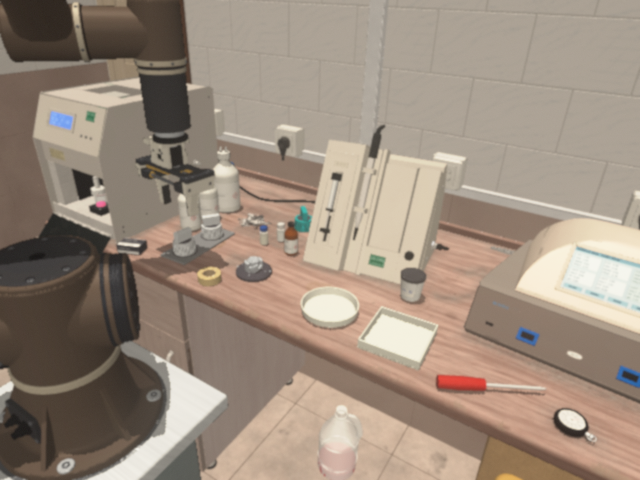

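```bash
python3 - <<'E'
from h import *
def st(m):
    s=bot.read_state();print(m,round(s['t'],2),s['tcp_pos'].round(2),s['contact_force'].round(1),s['moment'].round(2),round(s['width'],1))
bot.line_to([433.3,233.8,60],100);st("a")
bot.line_to([433.3,233.8,42],30);st("b")
bot.move_gripper(10,10);st("c")
bot.move_gripper(10,25);st("c2")
bot.line_to([433.3,233.8,50],40);st("d")
im=bot.camera("side"); cv2.imwrite("pics/side2.png",cv2.cvtColor(im,cv2.COLOR_RGB2BGR))
cv2.imwrite("pics/s2c.png",cv2.resize(cv2.cvtColor(im,cv2.COLOR_RGB2BGR)[130:290,120:300],None,fx=3.7,fy=3.7,interpolation=cv2.INTER_CUBIC))
E
```

```text
a 4.28 [433.64 233.98  60.49] [-0.3 -0.7 -0.5] [ 0.01 -0.02 -0.01] 87.4
b 5.03 [433.36 233.84  41.96] [ 0.3 -0.4 -0.4] [-0.04  0.02  0.03] 87.7
c 6.18 [433.3  233.76  41.99] [ 0.4  1.1 -0.5] [-0.07 -0.05 -0.03] 14.0
c2 6.4 [433.26 233.73  41.98] [ 0.  -1.1  0.1] [-0.09  0.05 -0.04] 13.8
d 6.75 [433.46 234.03  50.39] [ 1.1 -0.7 -1.6] [ 0.02 -0.03  0.04] 13.5
```

View pics/s2c.png

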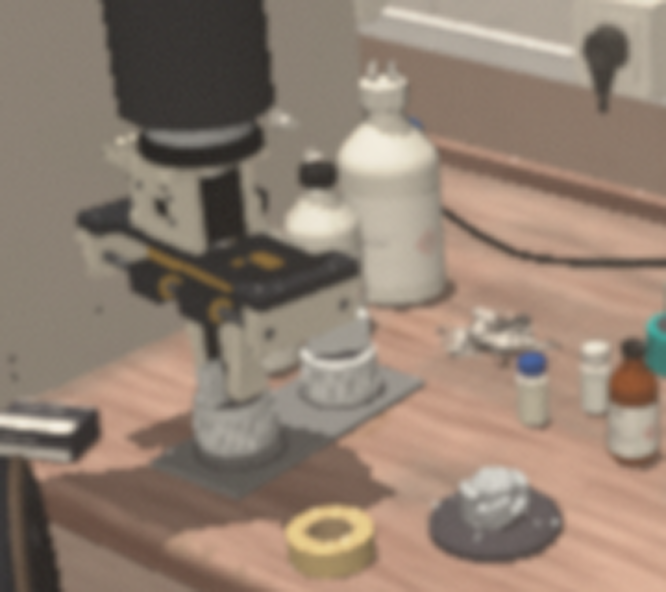

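```bash
cat >> h.py <<'E'
def st(m):
    s=bot.read_state();print(m,round(s['t'],2),s['tcp_pos'].round(2),s['contact_force'].round(1),s['moment'].round(2),round(s['width'],1),s['joint_pos'][5].round(2));return s
def snap(cam,n):
    im=cv2.cvtColor(bot.camera(cam),cv2.COLOR_RGB2BGR);cv2.imwrite(f"pics/{n}.png",im);return im
E
python3 - <<'E'
from h import *
bot.line_to([433.3,233.8,105],120);st("a")
bot.line_to([461.2,39.9,105],200,list(ori(-80)));st("b")
bot.line_to([461.2,39.9,81],80);st("c")
t=snap("top","top3");s=snap("side","side3")
o=np.hstack([cv2.resize(t[255:335,230:310],(400,400),interpolation=cv2.INTER_CUBIC),cv2.resize(s[195:295,205:305],(400,400),interpolation=cv2.INTER_CUBIC)])
cv2.imwrite("pics/g3.png",o)
E
```

```text
a 7.41 [432.94 233.57 104.55] [-0.1  0.1 -0.7] [-0.01  0.01  0.02] 13.9 0.55
b 8.82 [461.16  40.21 104.81] [ 0.3 -0.3 -0.9] [ 0.09 -0.01 -0.04] 13.8 -0.34
c 9.28 [461.09  40.03  80.85] [-0.2  0.4 -1.4] [ 0.1  -0.11 -0.03] 13.9 -0.34
```

View pics/g3.png

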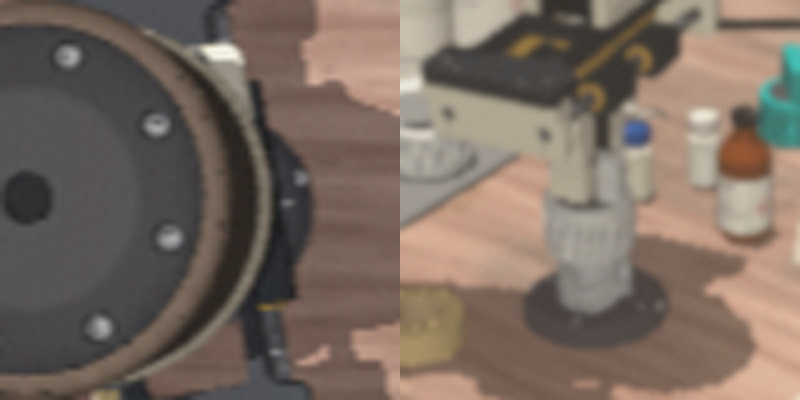

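```bash
python3 - <<'E'
from h import *
s=cv2.imread("pics/side3.png");s0=cv2.imread("pics/side0.png")
for z in(6,12,38,45,61,77):
    p=proj("side",[461.2,39.9,z]);print(z,p.round(2), ((p-[205,195])*4).round(0))
g=cv2.cvtColor(s,cv2.COLOR_BGR2GRAY)
for v in (249,252,255,258): print(v,g[v,236:268])
g0=cv2.cvtColor(s0,cv2.COLOR_BGR2GRAY)
for v in (268,270,272): print(v,g0[v,230:278])
z=cv2.resize(s[235:290,225:285],None,fx=10,fy=10,interpolation=cv2.INTER_CUBIC);cv2.imwrite("pics/z3.png",z)
E
```

```text
6 [253.16 268.96] [193. 296.]
12 [253.06 266.77] [192. 287.]
38 [252.63 257.12] [191. 248.]
45 [252.51 254.49] [190. 238.]
61 [252.24 248.4 ] [189. 214.]
77 [251.97 242.22] [188. 189.]
249 [173 173 172 173 174 164 153 154 157 159 159 160 162 164 164 165 164 164
 163 161 160 157 153 148 143 142 137 135 148 160 164 165]
252 [167 170 171 172 165 152 145 151 154 151 153 158 159 154 155 159 154 155
 156 152 153 159 154 144 141 139 138 142 158 167 167 165]
255 [157 158 158 159 154 147 144 148 149 153 162 163 159 155 156 153 149 153
 153 149 152 155 148 142 144 142 132 118 110 107 106 107]
258 [149 146 144 144 145 147 147 147 149 155 165 166 157 153 158 155 155 157
 156 153 154 151 147 145 141 131 115 107 103 105 106 104]
268 [154 153 153 154 152 146 128 107  95  93  93  92  93  94 102 112 122 127
 134 146 155 152 146 142 137 132 130 135 149 152 132 112 101  94  92  92
  93  92  91  90  94 116 148 165 168 166 164 161]
270 [159 158 156 155 150 132 106  90  90  92  93  92  91  91  97 105 116 123
 124 123 125 127 128 128 127 127 123 117 104  88  80  82  88  94 103 107
  98  94 101 119 121 112 136 164 172 173 173 174]
272 [161 159 157 157 152 132 104  91  90  91  91  93  93  93  92  94  97 106
 117 120 112 111 114 115 115 104  90  84  83  86  91  92  93  94 100 101
  96  91  93 102  98  97 125 150 159 161 165 169]
```

View pics/z3.png

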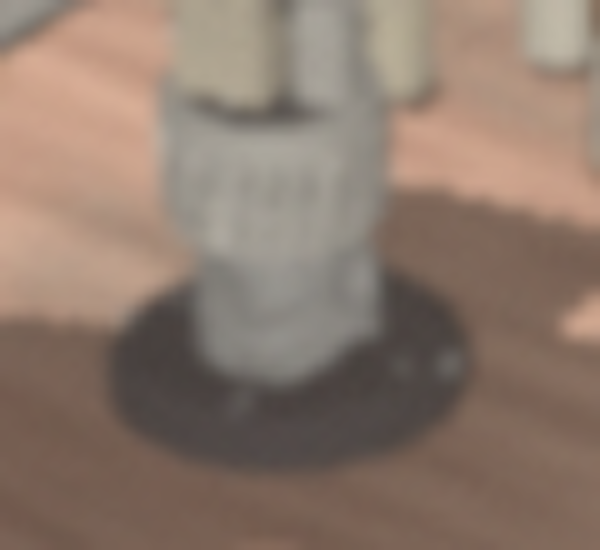

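```bash
python3 - <<'E'
from h import *
x,y=461.4,39.5
bot.line_to([x,y,77],60)
z=77
for z in (75,73,71,69,67,65,63,61,59,57):
    bot.line_to([x,y,z],25)
    s=st(z)
    f=s['contact_force']
    if abs(f[2])>9 or np.hypot(f[0],f[1])>9: break
E
```

```text
75 9.88 [461.34  39.46  74.93] [ 1.3  0.1 -1.1] [ 0.06 -0.06  0.01] 13.8 -0.34
73 10.12 [461.29  39.44  72.87] [-0.7  0.1 -1.3] [ 0.09 -0.04  0.  ] 13.8 -0.34
71 10.38 [461.31  39.45  70.87] [-0.2 -0.4 -1.8] [ 0.06 -0.04  0.  ] 14.1 -0.34
69 10.62 [461.29  39.45  68.86] [ 0.6  0.6 -0.7] [ 0.06 -0.02  0.06] 13.8 -0.34
67 10.88 [461.3   39.43  66.87] [-0.2  0.2 -1.4] [ 0.07 -0.02 -0.02] 13.6 -0.34
65 11.12 [461.32  39.48  64.88] [ 0.   0.7 -1.1] [ 0.09 -0.01  0.04] 13.8 -0.34
63 11.38 [461.34  39.49  62.87] [-0.5 -0.3 -0.7] [ 0.06 -0.08 -0.02] 13.7 -0.34
61 11.62 [461.33  39.47  60.86] [ 0.8  0.1 -1.6] [ 0.03 -0.   -0.01] 13.8 -0.34
59 11.88 [461.38  39.49  58.88] [-0.1  0.3 -1.2] [ 0.01 -0.05  0.02] 14.2 -0.34
57 12.12 [461.32  39.46  56.86] [-0.6 -0.5 -0.7] [-0.03  0.01 -0.01] 14.1 -0.34
```

```bash
python3 - <<'E'
from h import *
x,y=461.4,39.5
for yaw in range(-86,-150,-6):
    rim=min(9,10.0-10*(-85-yaw)/75)
    rim=max(rim,0.5)
    q=bot.solve_ik([x,y,12+36+rim],list(ori(yaw)))
    bot.move_joints(list(q)); s=st((yaw,round(rim,1)))
    f=s['contact_force']
    if np.abs(f).max()>10 or abs(s['moment'][2])>0.25: break
E
```

```text
(-86, 9) 12.38 [461.4   39.5   57.02] [-0.5 -0.6 -1.4] [-0.06 -0.    0.02] 13.8 -0.44
(-92, 9) 12.62 [461.37  39.48  57.01] [-0.4 -1.  -0.3] [-0.08  0.01  0.05] 14.0 -0.54
(-98, 8.3) 12.88 [461.35  39.5   56.24] [-0.6 -0.6 -1.6] [-0.08 -0.02 -0.  ] 13.5 -0.65
(-104, 7.5) 13.12 [461.36  39.51  55.45] [ 0.1 -1.  -1. ] [-0.06 -0.02 -0.04] 13.9 -0.75
(-110, 6.7) 13.38 [461.33  39.48  54.66] [-0.4 -0.6 -1.1] [ 0.02  0.   -0.02] 13.9 -0.86
(-116, 5.9) 13.62 [461.35  39.48  53.87] [-0.1 -0.1 -0.2] [-0.04 -0.01  0.03] 13.9 -0.96
(-122, 5.1) 13.88 [461.38  39.51  53.09] [-0.6 -0.2 -1.7] [-0.04 -0.1  -0.04] 13.5 -1.06
(-128, 4.3) 14.12 [461.36  39.47  52.28] [-0.1 -0.8 -2. ] [-0.07 -0.03  0.01] 13.7 -1.17
(-134, 3.5) 14.38 [461.37  39.5   51.48] [-0.9 -0.6 -1.1] [-0.06  0.01 -0.04] 13.6 -1.27
(-140, 2.7) 14.62 [461.37  39.5   50.68] [-0.4 -0.3 -0.4] [-0.05 -0.01  0.02] 14.0 -1.38
(-146, 1.9) 14.88 [461.38  39.52  49.89] [-0.3 -0.5 -1.2] [-0.09 -0.04 -0.06] 13.8 -1.48
```

```bash
python3 - <<'E'
from h import *
x,y=461.4,39.5
for yaw in (-150,-154,-158,-161,-163,-165,-167,-169,-171,-173):
    rim=max(10.0-10*(-85-yaw)/75,0.3)
    q=bot.solve_ik([x,y,12+36+rim],list(ori(yaw)))
    bot.move_joints(list(q)); s=st((yaw,round(rim,1)))
    f=s['contact_force']
    if np.abs(f).max()>10 or abs(s['moment'][2])>0.2: break
s=snap("side","side4")
cv2.imwrite("pics/z4.png",cv2.resize(s[225:290,220:290],None,fx=8,fy=8,interpolation=cv2.INTER_CUBIC))
E
```

```text
(-150, 1.3) 15.12 [461.38  39.52  49.35] [ 0.6 -0.  -1.3] [ 0.   -0.05 -0.02] 14.2 -1.55
(-154, 0.8) 15.38 [461.42  39.54  48.82] [ 0.   0.4 -1.1] [-0.02 -0.03  0.04] 13.6 -1.63
(-158, 0.3) 15.62 [461.42  39.54  48.32] [ 0.5 -0.6 -0.7] [-0.02 -0.08  0.02] 14.2 -1.7
(-161, 0.3) 15.88 [461.44  39.54  48.33] [ 0.  -0.6 -1.4] [-0.03 -0.13  0.  ] 13.8 -1.75
(-163, 0.3) 16.12 [461.46  39.54  48.32] [-0.5 -0.2 -0.7] [ 0.09 -0.12 -0.03] 13.8 -1.78
(-165, 0.3) 16.38 [461.42  39.49  48.31] [-0.7 -1.  -0.8] [-0.11 -0.21  0.01] 13.6 -1.82
(-167, 0.3) 16.62 [461.41  39.27  48.32] [ 0.8 -2.2 -1.1] [-1.07 -0.5   0.06] 13.9 -1.85
(-169, 0.3) 16.88 [461.39  38.95  48.34] [ 1.3 -5.1 -0.7] [-2.14 -1.07  0.11] 13.8 -1.89
(-171, 0.3) 17.12 [461.32  38.72  48.3 ] [ 2.7 -7.  -0.3] [-2.61 -1.17  0.29] 13.8 -1.92
```

View pics/z4.png

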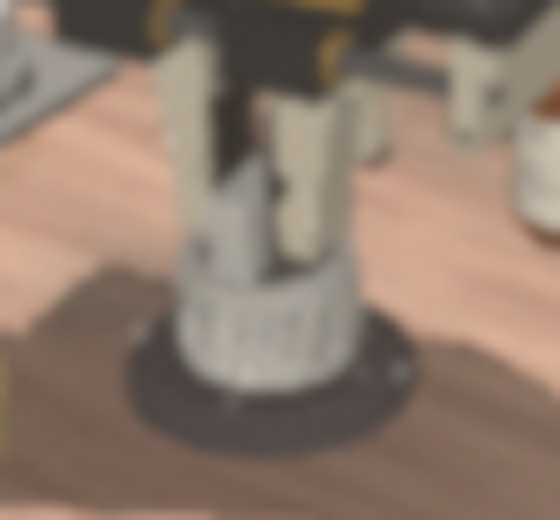

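It turned freely past the point where a faulty cap stops (about 40° short). It met a firm stop about 9° past the home marks with the rim on the flange, so this cap fits. I'll back off, unscrew along the same path and lift.

```bash
python3 - <<'E'
from h import *
x,y=461.4,39.5
bot.move_joints(list(bot.solve_ik([x,y,48.3],list(ori(-164)))));st("home");bot.pause(0.3);st("h")
for yaw in (-158,-152,-146,-140,-134,-128,-122,-116,-110,-104,-98,-92,-86,-82):
    rim=min(9.2,max(10.0-10*(-85-yaw)/75,0.3))
    bot.move_joints(list(bot.solve_ik([x,y,48+rim],list(ori(yaw))))); s=st((yaw,round(rim,1)))
    if np.abs(s['contact_force']).max()>12 or abs(s['moment'][2])>0.3: break
else:
  for z in (59,61,64,68,75,85):
    bot.line_to([x,y,z],40); s=st(z)
    if np.abs(s['contact_force']).max()>10: break
s=snap("side","side5")
cv2.imwrite("pics/z5.png",cv2.resize(s[185:290,210:300],None,fx=5.5,fy=5.5,interpolation=cv2.INTER_CUBIC))
E
```

```text
home 17.43 [461.42  39.62  48.29] [ 0.1 -0.3 -0.4] [-0.29 -0.34  0.03] 13.6 -1.81
h 17.73 [461.38  39.59  48.3 ] [-0.3 -0.2 -2.5] [-0.12 -0.19  0.06] 13.8 -1.81
(-158, 0.3) 17.98 [461.41  39.56  48.29] [ 0.3 -0.7 -0.7] [-0.05 -0.19 -0.04] 14.0 -1.7
(-152, 1.1) 18.23 [461.38  39.51  49.07] [ 0.2  0.2 -1.5] [-0.03 -0.09  0.02] 13.8 -1.6
(-146, 1.9) 18.48 [461.42  39.51  49.87] [-0.7 -1.2  0.1] [-0.06 -0.14 -0.02] 14.0 -1.5
(-140, 2.7) 18.73 [461.42  39.5   50.65] [-0.4 -0.6 -1.4] [-0.14 -0.12  0.03] 13.8 -1.39
(-134, 3.5) 18.98 [461.44  39.5   51.46] [-0.3 -1.1 -0.7] [-0.11 -0.17 -0.03] 13.6 -1.29
(-128, 4.3) 19.23 [461.45  39.49  52.25] [-0.3 -0.4 -2.1] [-0.14 -0.21  0.05] 13.9 -1.18
(-122, 5.1) 19.48 [461.38  39.49  53.02] [-0.2  0.1 -0.8] [-0.07 -0.13 -0.02] 13.8 -1.08
(-116, 5.9) 19.73 [461.39  39.5   53.84] [0.4 0.1 0.2] [-0.03 -0.11 -0.01] 14.3 -0.97
(-110, 6.7) 19.98 [461.36  39.49  54.63] [ 0.3 -0.7 -1.1] [-0.08 -0.06 -0.06] 14.0 -0.87
(-104, 7.5) 20.23 [461.41  39.5   55.45] [ 0.3 -0.5 -2.1] [-0.07 -0.08 -0.04] 13.4 -0.76
(-98, 8.3) 20.48 [461.47  39.51  56.26] [-0.4 -0.7 -0.6] [-0.16 -0.18  0.03] 14.1 -0.66
(-92, 9.1) 20.73 [461.46  39.51  57.06] [-0.2 -0.4 -1. ] [-0.12 -0.11 -0.02] 13.7 -0.55
(-86, 9.2) 20.98 [461.41  39.5   57.16] [-0.2  0.2 -2.6] [-0.1  -0.18  0.  ] 14.0 -0.45
(-82, 9.2) 21.23 [461.45  39.5   57.18] [ 0.6 -0.8 -0.5] [-0.14 -0.12 -0.03] 13.8 -0.38
59 21.48 [461.4   39.51  59.11] [-0.4  0.5 -1.3] [-0.06  0.04  0.01] 13.8 -0.37
61 21.73 [461.45  39.51  61.14] [-0.7 -0.8 -1.7] [-0.06  0.01 -0.01] 13.8 -0.37
64 21.98 [461.49  39.52  64.21] [-0.9  0.5 -0.7] [-0.08  0.04 -0.01] 13.3 -0.37
68 22.23 [461.72  39.68  68.34] [-0.4  0.1 -1.5] [ 0.09 -0.06  0.02] 13.8 -0.37
75 22.55 [461.69  39.65  75.37] [-0.2 -0.5 -1.6] [ 0.1  -0.04  0.  ] 13.6 -0.37
85 22.95 [461.61  39.62  85.34] [-0.1 -0.2 -1.3] [ 0.03 -0.03  0.01] 14.1 -0.37
```

View pics/z5.png

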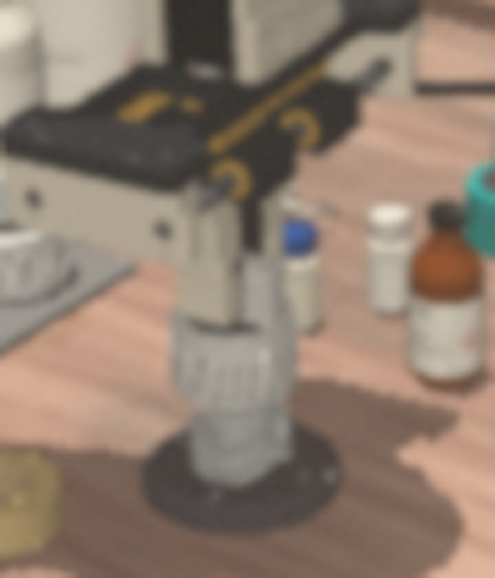

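```bash
python3 - <<'E'
from h import *
print(onz("top",377.5,308.5,4))
x,y=434,-180
bot.line_to([461.4,39.5,115],100)
bot.line_to([x,y,115],180,list(ori(-10)));st("over")
bot.line_to([x,y,55],100)
for z in (48,44,42,41,40.3,39.6):
    bot.line_to([x,y,z],25); s=st(z)
    if abs(s['contact_force'][2]+1)>4: break
bot.move_gripper(40);st("open")
bot.move_gripper(88);st("open")
bot.line_to([x,y,80],60)
bot.line_to([x-10,y,180],150);st("up")
q=bot.read_state()['joint_pos'];a=bot.solve_ik([420,60,230],list(ori(-10)));
bot.move_joints(list(a));st("away")
snap("top","top6");snap("side","side6")
E
```

```text
[ 434.86879138 -180.7185171     4.        ]
over 25.01 [ 433.86 -179.78  114.73] [-0.5 -1.  -0.9] [-0.09  0.   -0.06] 13.9 1.37
48 26.19 [ 433.96 -180.02   48.  ] [-0.6 -0.3 -0.9] [-0.   -0.03  0.01] 14.2 1.37
44 26.5 [ 433.81 -180.01   43.8 ] [ 0.   0.1 -1.1] [-0.01  0.03 -0.01] 14.2 1.37
42 26.75 [ 433.88 -179.98   41.86] [-0.5 -0.1 -2.2] [-0.04  0.01  0.  ] 13.5 1.37
41 27.0 [ 433.98 -180.     40.97] [-1.3 -0.  -0.3] [-0.02  0.02 -0.01] 13.8 1.37
40.3 27.25 [ 433.98 -179.99   40.28] [-1.  -0.2 -1.1] [-0.02 -0.02  0.03] 13.7 1.37
39.6 27.5 [ 434.14 -180.01   39.95] [-1.7  0.3  6.1] [ 0.3   0.62 -0.02] 13.9 1.37
open 28.18 [ 434.   -180.01   39.58] [-0.1  0.5 -0.1] [ 0.01 -0.   -0.05] 39.7 1.37
open 29.12 [ 434.   -180.02   39.61] [-0.5  0.3  0.2] [ 0.    0.02 -0.03] 87.5 1.37
up 30.77 [ 423.4  -179.85  179.02] [-0.   1.2 -0.1] [0.   0.04 0.02] 87.8 1.37
away 31.73 [419.75  59.5  229.26] [0.4 0.3 0.3] [-0.01  0.02  0.05] 87.8 0.79
```

View pics/top6.png

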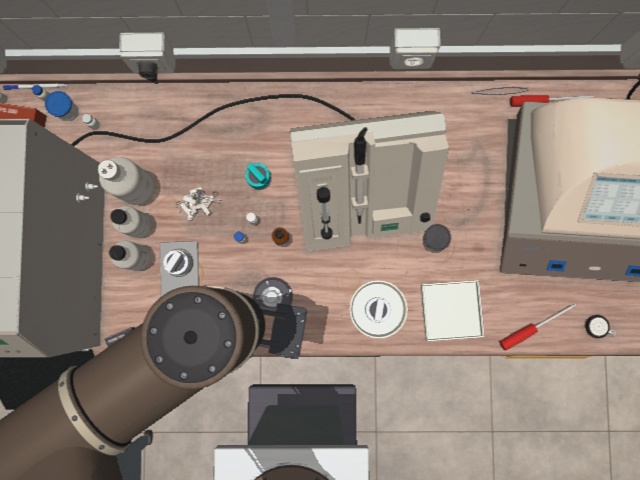

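View pics/side6.png

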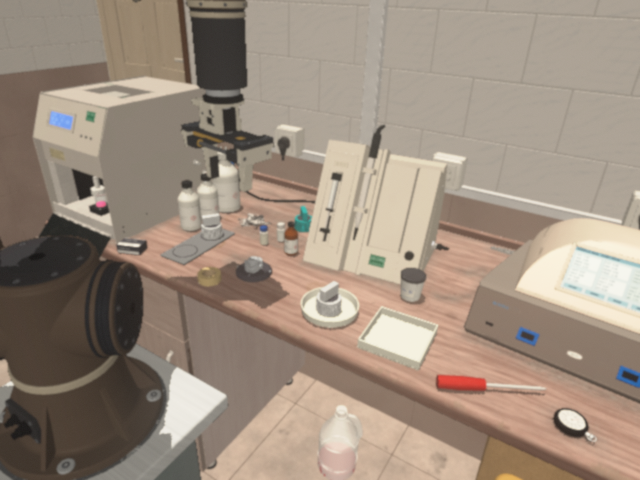

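The cap stands upright in the dish at (377,310) in the top view. The other cap is still on its seat at (178,262), the front seat is empty, and the robot is clear of everything.

```bash
python3 -c "
from plant import bot
bot.close_job()"
```

```text
the job is handed in; nothing more can be done
```

The front-seat cap fits, so I put it in the round dish and handed the job in at about 32 s of the 67 s allowed; no verdict was reported.

- **Gauge:** it dropped on freely and turned with no noticeable resistance through the range where a faulty cap would stop. The rim came down onto the flange, and the cap met a firm stop about 9° past the home marks. Wrist readings there were up to about 8 N and 0.3 N m of twist, with a sideways moment up to about 2.9 N m. I then turned it back to 4° past the marks, held it briefly, unscrewed it and lifted it off.
- **Final pictures:** the cap stands upright near the centre of the dish. The front seat is empty, the other cap has not visibly moved, and the gripper is open and touching nothing.
- **Check that disagreed:** the round dots on the gauge's rim sit about 14° off the 75° entry direction, while the short dashes match it. I entered at an angle within 12° of both, and the stop angle confirmed the dashes were right.
- **Limited check:** the arm hid the top view of the gauge, so I checked cap-to-gauge alignment only in the side view. It showed an offset of about 0.7 mm, and I shifted the cap by about 0.4 mm to reduce it.

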